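# Fit a retaining ring over an axle with spreading pliers

### The job

Take the red-handled pliers from their wooden stand, put the closed tips into the gap of the dark steel retaining ring in the blue tray, squeeze to spread the ring and lift it on the pliers. Carry it to the axle stub in the vice and slide it flat down over the axle until it lies against the bearing, level with the groove, and finish while still holding the pliers squeezed, so that the ring stays spread clear of the axle. Do not touch the ring with the fingers, and leave the jar, the screwdriver, the hammer and the brass spacer alone.

Things in the scene. Friction and masses are not known exactly. Their poses are not given: they have to be found in the camera images.
- pliers: Ring-spreading pliers (0.17 kg) standing upright, tips down, in the stand's slot. Origin midway between the two tips, at their lower end (handles relaxed); z up along the pliers; handles close and tips open along y; same front and back. Tips: flat steel blades 10 mm deep in x, 4 mm thick, 30 mm long; over their outer faces 16 mm relaxed at the lower end, 48 mm squeezed.
- pliers_grip (a point): Where to grip from above, fingers closing along the pliers' y: on the axis, midway between the red grips, 123 mm above the tips. The grips are 12 mm thick in x and reach from 101 to 134 mm above the tips; over both 50 to 65 mm relaxed (flaring upward), 30 mm squeezed. A grip of 4 to 5 N carries the pliers relaxed (their spring yields above 5.5 N).
- pliers_left (a joint): Turn of one pliers arm about the pivot (66 mm above the tips): 0 relaxed, 0.255 fully squeezed, against a stop; the other mirrors it. Squeezing the grips spreads the tips. The tips then sink 1 to 2 mm against the gripper (first raise them 2 mm off the floor); the body's origin, fixed to the pivot, then lies about 4 mm below the true tips. Fully squeezing takes about 20 N: use 22 to 40.
- ring: Dark steel open ring, 6 mm thick, bore 36 mm, about 50 mm across relaxed, lying flat in one compartment of the tray. Origin on its underside at the relaxed bore's centre; x to the middle of the gap; z up. Spread, its springy arms press on the blades with about 8 N, whose friction alone carries it (45 g): let the blades reach almost to its underside.
- ring_gap (a point): Middle of the gap between the two end lugs, 18.6 mm from the ring's origin along its x, at half thickness (3 mm up): the pliers' axis goes here, pliers' y parallel to the ring's y (either way round). Lugs 10 mm long in x; their inner faces are 22 to 28 mm apart relaxed (least at the outer end), 48 mm fully spread.
- ring_bore (a point): Centre of the ring's opening when fully spread, 4.5 mm from the origin towards the gap, at half thickness: bring it onto the axle's centre line. Fully spread, a round of about 46 mm passes; relaxed only 36 mm.
- ring_left (a joint): Opening of one ring arm: 0 relaxed, about 0.34 fully spread; above 0.17 it clears the axle.
- ring_right (a joint): The same for the other ring arm.
- groove (a point): Centre of the axle's groove, where the ring's mid-thickness point belongs: on the upright axle, 3 mm above the bearing's flat top face. Groove 8 mm wide and 35.4 mm in diameter, directly above the bearing; the bearing is 80 mm across, its top about 130 mm above the bench. The vice with axle and bearing is fixed to the bench.
- axle_end (a point): Centre of the axle's top end, 23 mm above the groove point. The axle is 40 mm in diameter with a 5 mm chamfer at the end down to 34 mm.
- stand: Fixed wooden block 50 x 90 x 50 mm with a slot 12.5 mm (x) by 60 mm (y), whose floor is 8 mm above the bench; origin under its centre. The pliers stand in it and are lifted out straight up, by 45 mm or more.
- tray: Fixed blue tray 112 x 214 x 12 mm, walls 4 mm, floor 4 mm thick, one divider across the middle of its length (y); origin under its centre. The ring lies in one compartment, the spacer in the other.
- spacer: Brass spacer, a plain closed ring 52 mm across, 31 mm bore, 8 mm thick; leave it alone.
- oil: Yellow jar with red cap, 48 mm across, 85 mm high, standing on the bench; leave it alone.
- screwdriver: Screwdriver lying on the bench, 170 mm; leave it alone.
- hammer: Hammer lying on the bench, 260 mm; leave it alone.
There are look-alikes about, which are no part of the job. Leave any green or orange look-alike of the pliers alone.

How it is judged (in metres and radians):
On the way, in this order (a step that is already met when the one before it is completed fails the run):
1. the pliers are lifted out of their stand in the fingers (z of pliers in the frame of stand above 0.055 m and contact force between the fingers and pliers above 1 N), for 0.1 s.
2. the ring, spread on the pliers, is carried above the axle's end (value of joint each of ring_left, ring_right above 0.17 rad and z of ring_bore in the frame of axle_end above 0.003 m and horizontal distance between ring_bore and groove below 0.03 m and contact force between pliers and ring above 2 N), for 0.1 s.
At the end, for the whole second after the job is handed in: Ring around the axle: opening centre within 6 mm of the axle line, height within 2.5 mm below to 3 mm above the groove point, tilt under 0.12 rad, both arms spread beyond 0.17; fingers hold the pliers (over 3 N), pliers press on the ring (over 2 N), through the last second (horizontal distance between ring_bore and groove below 0.006 m and z of ring_bore in the frame of groove between -0.0025 and 0.003 m and angle between ring's own z axis and vertical below 0.12 rad and value of joint each of ring_left, ring_right above 0.17 rad and contact force between the fingers and pliers above 3 N and contact force between pliers and ring above 2 N); the arm keeps its last pose, push and grip.
It fails at once if the fingers touch the ring (contact force between the fingers and ring above 1 N).
It fails at once if the oil jar is disturbed (distance of oil from where it was at the start of the episode above 0.015 m).
It fails at once if the screwdriver is disturbed (distance of screwdriver from where it was at the start of the episode above 0.015 m).
It fails at once if the hammer is disturbed (distance of hammer from where it was at the start of the episode above 0.015 m).
It fails at once if the brass spacer is disturbed (distance of spacer from where it was at the start of the episode above 0.015 m).
It also fails if it takes over 50 s, if anything falls off the work surface, if the arm or the gripper's body presses on something with over 40 N, if the wrist force passes 120 N, or if a joint passes its speed limit or range.

### The arm

A 7-joint arm with a two-finger parallel gripper is mounted at the origin on the work surface. World frame = base frame: x ahead of the robot, y to its left, z up, the work surface at z = 0. Lengths are in mm, angles in rad, forces in N, time in s.
With the tool pointing down it reaches from about 400 to 875 mm from the base axis. Payload 4.4 kg.
Tool frame: the origin (TCP) lies at the very end of the fingers, on their centre line; the grasp point (between the pads) lies ctrl.grip_point_offset behind it (ctrl.grip_point_offset is the distance from the TCP to the grasp point, in mm); z points along the fingers, y is the line along which they close (so a half turn about z gives the same grasp; the last joint's range is limited). The gripper opens to 85 mm and grips with 20 to 120 N. Pads are 22 mm wide; open, the fingers measure 114 mm over their backs; the gripper's body (76 mm by 85 mm) begins 54 mm behind the grasp point. The pads swing forward as they close: fully open they stand 13 mm farther back than shut.
Start: joints at [-1.178, 0.628, 0.038, 1.517, -0.027, 0.996, -0.02], TCP at [287.847, 582.805, 231.313] pointing down, gripper open.
Joint ranges: [-3.06, 3.06], [-0.37, 2.12], [-1.25, 1.32], [0.18, 2.47], [-1.1, 4.24], [0.23, 1.98], [-2.94, 2.94]. Speed limits (rad/s): [2.57, 2.57, 3.14, 3.14, 3.14, 3.14, 3.14].

### API

Orientations are given as [roll, pitch, yaw] about the fixed x, y, z axes, in that order (R = Rz(yaw) Ry(pitch) Rx(roll)).
In Python, from cell import read_state, cams, ctrl, models gives the robot as it stands. The module is installed in compiled form; this text tells all that it offers.
- The arm moves only by the tool nudge_tcp, called after ">>>" by a JSON object that holds its "fn" and its "kwargs". Schema: {"type":"object","properties":{"plan":{"type":"array","items":{"type":"object","properties":{"d":{"type":"array","items":{"type":"number"},"minItems":3,"maxItems":3},"rotvec":{"type":"array","items":{"type":"number"},"minItems":3,"maxItems":3},"aperture":{"type":"number"}},"additionalProperties":false,"required":["aperture"]},"minItems":1,"maxItems":12},"only":{"type":"string"},"quiet":{"type":"boolean"},"lines":{"type":"string"}},"required":["plan"],"additionalProperties":false}. plan is a list of rows, 1 to 12 of them, each an object with the fields d (a list: dx, dy, dz in shares of the most that a row can go, 1 being 50 mm), rotvec (a list: a rotation vector rx, ry, rz in parts of the range, where 1.0 means 2 pi rad), aperture (the finger opening in mm); a field left out counts as zero (the opening has to be given); each row shifts and turns the commanded pose from where the row before left it, along the tool's axes as they then stand; what a row does not reach is not made up. A row lasts 1/10 s, in which the tool goes at most 50 mm and 0.15 rad, less where a joint would pass 70% of its speed; a pose out of reach is approached as far as the arm can. The fingers move at their own pace and stop on an object; the grip force is fixed at half the most. Time passes only in rows, so rows that do not move let the fingers close. The tool returns the time, the measured TCP pose, the force, the opening and the grip force at its end. only (a regular expression) keeps the lines of the reply that match it, lines (a string "A,B") keeps lines A to B, and quiet returns only ok. A shift or turn number past 1, either way, is cut back to 1. Input that does not fit is refused with a message, and nothing moves.
- read_state(): the state, without advancing time (a new reading comes with each control period).
- cams.get_image(name): name is "side" or "top"; returns (picture, depth): 480x640x3 uint8, blue, green, red; 480x640 float32, mm along the optical axis (not along the pixel's ray), 0 where there is no reading.
- cams.calibration(name): a dict with "fx", "fy", "cx", "cy" (pixels), "rvec" (rotation vector, rad) and "tvec" (3), from world to camera coordinates, as OpenCV has them. Camera axes: x right, y down, z forward; pixel columns grow to the right and rows downward; lengths in mm; the calibration is good to about 2 mm. A picture is of the moment at which its call begins. calibration takes no time and is no camera call.
- ctrl.finish_job(): hands the job in; it is judged then, once.
Trained networks look in the newest picture that a camera, given by its name, has taken for a name from the list of things; names that differ only in an ending like _2 or _b are one class to them, and where a whole thing is asked for, a point or a joint stands for the part that bears it (a point fixed in the world has none). Each returns a list of dicts, best first, with "confidence" (0 to 1); they miss things now and then, are a little off and sometimes report something else, mostly with a low value. They report only what shows in the picture. A call takes as long as a camera call. They do not tell look-alikes from the thing itself.
- models.search_frame(thing, camera): "extent" ([left, top, right, bottom] in pixels, round what is visible of it).
- models.mark_of(thing, camera): "position" ([column, row] in pixels: a listed point, or the origin of a listed thing).
The state is a dict: "clock": time; "qpos": joint angles; "qd": joint speeds; "tau": joint torques, N m; "eef_pos": TCP position; "tool_rot": TCP orientation; "force": force on the tool from outside, world axes, zero at the start; "torque": the same for the moment, N m; "width": finger opening in mm; "gripper_force": force on a finger pad.
Only numpy, scipy, OpenCV 4.12 (cv2) and the standard library are available. Lean on these libraries where they do the work, as an engineer would, in place of code of your own. Each camera call takes 0.05 s, during which the arm holds its last target. There are 200 camera calls.

## Working session

There is one attempt and no reset: what is moved stays moved. The work goes in short steps, Python scripts to look and compute and a tool call to move; the robot and the scene stay as the last step left them, time stands still between calls to the robot, and variables do not carry over. Pictures are saved under pics/ and viewed, at most 13 in all, crops included, and the job is handed in when it is done.

```bash
mkdir -p pics
```

Create h.py:
```python
import numpy as np, cv2
from cell import read_state, cams, ctrl, models
def cal(n):
    c=cams.calibration(n); R=cv2.Rodrigues(np.array(c["rvec"],float))[0]; return c,R,np.array(c["tvec"],float).ravel()
def atz(n,u,v,z):
    c,R,t=cal(n); d=R.T@np.array([(u-c["cx"])/c["fx"],(v-c["cy"])/c["fy"],1]); o=-R.T@t
    return o+d*(z-o[2])/d[2]
def cloud(n,D):
    c,R,t=cal(n); v,u=np.mgrid[:480,:640]; P=np.stack([(u-c["cx"])/c["fx"]*D,(v-c["cy"])/c["fy"]*D,D],-1)
    return (P-t)@R
def proj(n,p):
    c,R,t=cal(n); q=R@np.array(p,float)+t; return c["fx"]*q[0]/q[2]+c["cx"],c["fy"]*q[1]/q[2]+c["cy"]
```

Run:
```python
from h import *
s=read_state(); print(s["clock"],s["eef_pos"],s["tool_rot"],s["width"],ctrl.grip_point_offset)
for n in("top","side"):
    im,D=cams.get_image(n); cv2.imwrite(f"pics/{n}0.png",im); np.save(n+"0.npy",D)
    c,R,t=cal(n); print(n,-R.T@t,R[2],c["fx"])
    for th in("pliers","pliers_grip","ring","ring_gap","groove","axle_end","stand","tray"):
        for d in models.mark_of(th,n)[:3]: print(th,np.round(d["position"],1),round(d["confidence"],2))
```

```text
0.0 [287.57785063 582.24180619 230.40181927] [-3.13973756e+00  3.16976374e-05  2.68278833e+00] 85.25304233996027 18.700000000000003
top [430.89331154 -55.7075339  910.11807354] [ 0.20704104  0.02203215 -0.97808414] 479.76372387215423
pliers [324.5 269.3] 0.85
pliers [316.4 324.1] 0.81
pliers [250.6 314.7] 0.56
pliers_grip [319.5 254.4] 0.85
pliers_grip [316.3 316.3] 0.63
pliers_grip [239.3 306.8] 0.55
ring [422.1 306.1] 0.84
ring [479.1 311.2] 0.65
ring_gap [423.1 296.3] 0.67
ring_gap [341.4 193.5] 0.54
groove [155.2 244.6] 0.9
axle_end [143.8 244. ] 0.86
stand [323.8 266.7] 0.61
tray [448.9 309.1] 0.67
side [ 387.66549801 -728.38920226  605.50348152] [ 0.23721067  0.77523935 -0.58543578] 503.5272144401591
pliers [231.3 255.8] 0.98
pliers [242.7 294.4] 0.95
pliers [292.6 277.4] 0.71
pliers_grip [288.6 225. ] 0.87
pliers_grip [190.9 309.4] 0.63
pliers_grip [235.1 236.4] 0.6
ring [297.  368.2] 0.77
ring_gap [304.5 359.1] 0.85
groove [254.1 151.1] 0.69
axle_end [254.1 142.7] 0.77
stand [292.9 283.5] 0.77
tray [303.7 396.6] 0.95
tray [190.1 313.3] 0.38
```

View pics/top0.png

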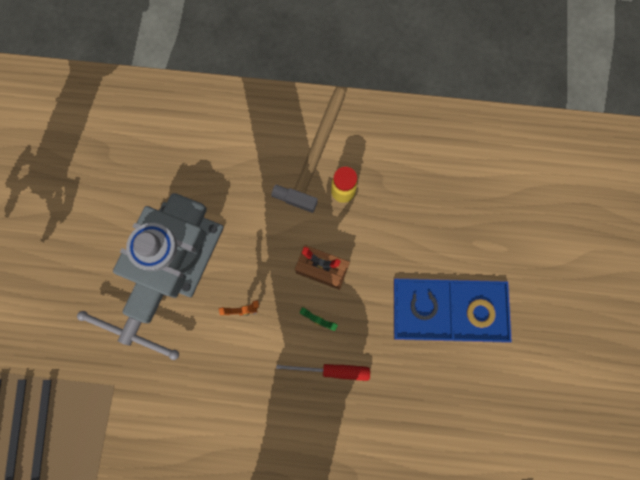

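View pics/side0.png

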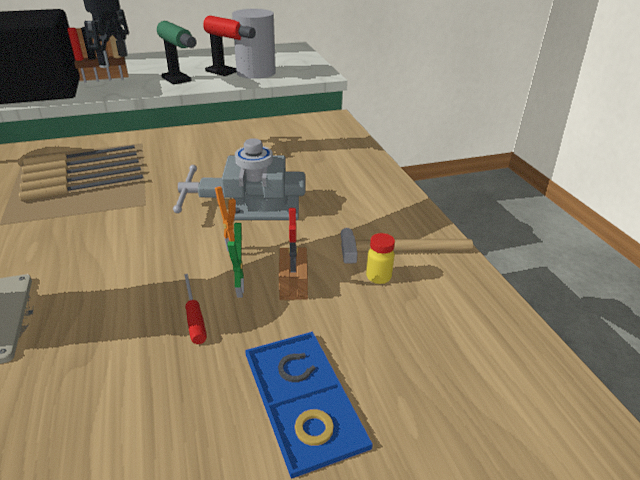

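Top view: the candidates for the pliers are red in the wooden stand (322,262), green (318,320) and orange (239,309). I choose the red one in the stand. The candidates for the ring are dark open (424,305) and brass closed (481,313), so I take the dark one. The axle is at (151,244). In the side view the red pliers are at (292,225), the ring at (297,368) and the axle at (254,147).

Run:
```python
from h import *
im={n:cv2.imread(f"pics/{n}0.png") for n in("top","side")}
P={n:cloud(n,np.load(n+"0.npy")) for n in im}
def hsv(n): return cv2.cvtColor(im[n],cv2.COLOR_BGR2HSV).astype(int)
def box(n,l,t,r,b):
    m=np.zeros((480,640),bool); m[t:b,l:r]=1; return m
def desc(k,p): print(k,len(p),"med",np.median(p,0).round(1),"min",np.percentile(p,2,axis=0).round(1),"max",np.percentile(p,98,axis=0).round(1))
def rect(k,p):
    r=cv2.minAreaRect(p[:,:2].astype(np.float32)); print(k,"rect",np.round(r[0],1),np.round(r[1],1),round(r[2],1))
H=hsv("top"); red=((H[...,0]<6)|(H[...,0]>174))&(H[...,1]>170)&(H[...,2]>70)
for n,b in(("top",(290,235,355,290)),("side",(280,200,305,250))):
    H=hsv(n); red=((H[...,0]<5)|(H[...,0]>174))&(H[...,1]>180)&(H[...,2]>60)&box(n,*b)
    p=P[n][red]; p=p[(p[:,2]>90)&(p[:,2]<170)]; desc("red "+n,p); rect("red",p)
    if n=="top":
        q=p[p[:,2]>np.percentile(p[:,2],30)]
        for s in(-1,1):
            c=q[(q[:,1]-np.median(p[:,1]))*s>0]; desc("half",c)
p=P["top"][box("top",285,235,360,295)]; q=p[(p[:,2]>46)&(p[:,2]<54)]; desc("standtop",q); rect("stand",q)
p=P["side"][box("side",270,240,315,305)]; q=p[(p[:,2]>46)&(p[:,2]<54)]; desc("standtop side",q); rect("stand",q)
for n,b in(("top",(385,270,520,350)),("side",(240,325,380,480))):
    H=hsv(n); bl=(H[...,0]>100)&(H[...,0]<130)&(H[...,1]>150)&box(n,*b); p=P[n][bl]; p=p[p[:,2]<25]; desc("tray",p); rect("tray",p)
for n,b in(("top",(403,282,446,330)),("side",(268,345,325,390))):
    H=hsv(n); dk=(H[...,1]<110)&box(n,*b)
    v,u=np.nonzero(dk); q=np.array([atz(n,a,c,10) for a,c in zip(u,v)]); desc("ring",q); rect("ring",q)
    np.save("ring_"+n+".npy",q); print("depth z",np.median(P[n][dk][:,2]))
    cc,R=cv2.minEnclosingCircle(q[:,:2].astype(np.float32)); print("encl",cc,R)
for n,b in(("top",(115,215,190,275)),("side",(230,130,280,170))):
    p=P[n][box(n,*b)]; 
    for a,z in((149,158),(126,134)):
        q=p[(p[:,2]>a)&(p[:,2]<z)]
        if len(q)>5: desc("axle",q); print(cv2.minEnclosingCircle(q[:,:2].astype(np.float32)))
for n,uv in(("top",(143.8,244)),("side",(254.1,142.7))): print("axle_end",atz(n,*uv,156))
for n,uv in(("top",(423.1,296.3)),("side",(304.5,359.1))): print("gap",atz(n,*uv,7))
for n,uv in(("top",(422.1,306.1)),("side",(297,368.2))): print("ringo",atz(n,*uv,4))
for n,uv in(("top",(319.5,254.4)),("side",(288.6,225.))): print("grip",atz(n,*uv,131))
a=cv2.resize(im["top"][230:340,280:460],None,fx=4,fy=4,interpolation=2); cv2.imwrite("pics/crop1.png",a)
```

```text
red top 133 med [564.  -21.6 140.6] min [550.8 -71.4 117.8] max [574.4 -10.9 144.7]
red rect [562.7 -41. ] [63.2 11.9] 75.1
half 44 med [555.4 -66.7 142.4] min [550.6 -71.7 132.6] max [561.5 -60.8 144.8]
half 49 med [569.1 -15.2 141.6] min [564.  -19.7 133.9] max [575.8 -10.2 144.7]
red side 200 med [559.7 -64.8 131. ] min [549.6 -72.8 113. ] max [571.8 -15.5 143.3]
red rect [561.2 -43.1] [62.1 10.4] 75.4
standtop 916 med [555.4 -44.6  49.9] min [532.5 -86.7  46.9] max [592.    1.4  52.9]
stand rect [562.7 -42.6] [90.  50.4] 75.5
standtop side 736 med [557.7 -54.1  49.4] min [531.  -89.8  46.7] max [590.4  -2.2  51.8]
stand rect [561.2 -45.4] [91.4 49.7] 76.1
tray 5773 med [ 512.7 -287.7    4.2] min [ 458.1 -393.5    0.6] max [ 567.9 -190.1   13. ]
tray rect [ 513.  -290.8] [108.7 211.3] 4.8
tray 9102 med [ 510.7 -303.7    4.3] min [ 454.4 -399.4    1.9] max [ 568.4 -188.3   12.9]
tray rect [ 510.6 -291.7] [112.4 216.9] 4.8
ring 237 med [ 509.3 -243.4   10. ] min [ 490.6 -264.    10. ] max [ 537.8 -216.1   10. ]
ring rect [ 513.9 -239.9] [48.5 49.6] 13.7
depth z 9.723706102576298
enc
[... 535 characters left out ...]
556640625), 40.2984619140625)
axle 150 med [550.4 234.7 154.3] min [533.1 221.7 149.3] max [567.2 257.4 156.3]
((550.940185546875, 239.4414825439453), 19.840667724609375)
axle 382 med [546.1 226.1 129.1] min [513.6 201.5 126.4] max [587.1 268.5 132.8]
((549.7464599609375, 239.99270629882812), 41.83284378051758)
axle_end [550.41738068 242.55316068 156.        ]
axle_end [552.53307401 235.0006622  156.        ]
gap [ 531.87143124 -237.8834609     7.        ]
gap [ 530.87668103 -228.83613243    7.        ]
ringo [ 513.71281051 -237.79076789    4.        ]
ringo [ 515.86824046 -240.28663062    4.        ]
grip [568.36956807 -38.68373404 131.        ]
grip [554.68517611 -45.08482118 131.        ]
```

View pics/crop1.png

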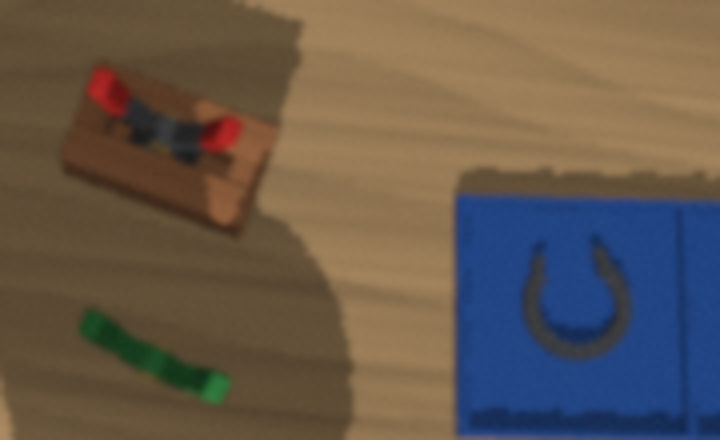

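The crop shows the red pliers in the stand at about (165,115) and the ring gap facing up (+x), with its lugs at (540,245) and (597,242). Next I fit the ring and work out the first move.

Add to h.py:
```python
from scipy.spatial.transform import Rotation as Ro
def delta(p,yawdeg=None):
    s=read_state(); R=Ro.from_euler("xyz",s["tool_rot"]).as_matrix(); x,y=R[:2,0],R[:2,1]
    print("tcp",np.round(s["eef_pos"],1),"yaw",np.degrees(s["tool_rot"][2]).round(2),"w",s["width"],"t",s["clock"])
    d=R.T@(np.array(p,float)-s["eef_pos"]); print("tool delta",d.round(1))
    if yawdeg is not None:
        M=Ro.from_euler("xyz",[np.pi,0,np.radians(yawdeg)]).as_matrix(); print("rotvec",Ro.from_matrix(R.T@M).as_rotvec().round(4))
```

Run:
```python
from h import *
from scipy.optimize import minimize
for n,b in(("top",(398,282,449,335)),("side",(262,345,335,392))):
    im=cv2.imread(f"pics/{n}0.png"); H=cv2.cvtColor(im,cv2.COLOR_BGR2HSV).astype(int)
    l,t,r,bb=b; pts=[];sig=[]
    for v in range(t,bb):
        for u in range(l,r):
            p=atz(n,u,v,10)
            if np.hypot(p[0]-514,p[1]+240)<34: pts.append(p[:2]); sig.append(H[v,u,1]<140)
    pts=np.array(pts); sig=np.array(sig,float)
    def model(x):
        d=pts-x[:2]; c,s=np.cos(x[2]),np.sin(x[2]); X=d@[c,s]; Y=d@[-s,c]; r=np.hypot(X,Y)
        w=lambda e:1/(1+np.exp(-e/0.8))
        return w(r-18)*w(25-r)*(1-w(X-14)*w(12.5-abs(Y)))
    best=min((minimize(lambda x:((model(x)-sig)**2).sum(),[514,-240,a],method="Nelder-Mead") for a in(-.3,-.1,.1,.3)),key=lambda o:o.fun)
    print(n,best.x.round(2),np.degrees(best.x[2]).round(1),best.fun,sig.sum())
delta([562,-43.5,231],165.3)
```

```text
Traceback (most recent call last):
  File "h.py", line 6, in atz
    c,R,t=cal(n); d=R.T@np.array([(u-c["cx"])/c["fx"],(v-c["cy"])/c["fy"],1]); o=-R.T@t
          ~~~^^^
  File "h.py", line 4, in cal
    c=cams.calibration(n); R=cv2.Rodrigues(np.array(c["rvec"],float))[0]; return c,R,np.array(c["tvec"],float).ravel()
ValueError: time passes only in moves, steps and waits
```

```bash
sed -i 's/^def cal(n)/import functools\n@functools.lru_cache\ndef cal(n)/' h.py
```

Run:
```python
from h import *
from scipy.optimize import minimize
for n,b in(("top",(398,282,449,335)),("side",(262,345,335,392))):
    im=cv2.imread(f"pics/{n}0.png"); H=cv2.cvtColor(im,cv2.COLOR_BGR2HSV).astype(int)
    l,t,r,bb=b; pts=[];sig=[]
    for v in range(t,bb):
        for u in range(l,r):
            p=atz(n,u,v,10)
            if np.hypot(p[0]-514,p[1]+240)<34: pts.append(p[:2]); sig.append(H[v,u,1]<140)
    pts=np.array(pts); sig=np.array(sig,float)
    def model(x):
        d=pts-x[:2]; c,s=np.cos(x[2]),np.sin(x[2]); X=d@[c,s]; Y=d@[-s,c]; r=np.hypot(X,Y)
        w=lambda e:1/(1+np.exp(-e/0.8))
        return w(r-18)*w(25-r)*(1-w(X-14)*w(12.5-abs(Y)))
    best=min((minimize(lambda x:((model(x)-sig)**2).sum(),[514,-240,a],method="Nelder-Mead") for a in(-.3,-.1,.1,.3)),key=lambda o:o.fun)
    print(n,best.x.round(2),np.degrees(best.x[2]).round(1),best.fun,sig.sum())
delta([562,-43.5,231],165.3)
```

```text
top [ 5.1422e+02 -2.3983e+02  2.7000e-01] 15.3 45.20084609190741 284.0
side [ 5.1207e+02 -2.4219e+02  2.7000e-01] 15.2 127.93627024469411 449.0
tcp [287.8 582.8 231.3] yaw 153.71 w 84.97452614565438 t 0.9
tool delta [-5.232e+02 -4.401e+02  3.000e-01]
rotvec [ 0.000e+00 -1.000e-04 -2.023e-01]
```

Careful with the scale: shifts go in shares of 50 mm and turns go in shares of 2 pi rad. That gives: -37 mm is -0.74, -31 mm is -0.62.

>>> {"fn": "nudge_tcp", "kwargs": {"plan": [{"d":[-0.74,-0.62,0],"aperture":85},{"d":[-0.74,-0.62,0],"aperture":85},{"d":[-0.74,-0.62,0],"aperture":85},{"d":[-0.74,-0.62,0],"aperture":85},{"d":[-0.74,-0.62,0],"aperture":85},{"d":[-0.74,-0.62,0],"aperture":85},{"d":[-0.74,-0.62,0],"aperture":85},{"d":[-0.74,-0.62,0],"aperture":85},{"d":[-0.74,-0.62,0],"aperture":85},{"d":[-0.74,-0.62,0],"aperture":85},{"d":[-0.74,-0.62,0],"aperture":85},{"d":[-0.74,-0.62,0],"aperture":85}]}}

```text
clock: 2.1
eef_pos: [521.8, 50.8, 231.6]
tool_rot: [3.141, 0.0, 2.683]
force: [-0.1, 0.4, -0.4]
width: 85.1
gripper_force: 0.0
```

```bash
python3 -c "
from h import *
delta([562,-43.5,231],165.3)"
```

```text
tcp [521.8  50.8 231.6] yaw 153.72 w 85.08436411261133 t 2.1
tool delta [-77.8 -66.8   0.6]
rotvec [ 0.0005  0.0006 -0.2021]
```

In the tool's units: -38.5 mm is -0.77, -31 mm is -0.62, -0.1 rad / 6.2832 = -0.0159.

>>> {"fn": "nudge_tcp", "kwargs": {"plan": [{"d":[-0.77,-0.62,0],"aperture":85},{"d":[-0.77,-0.62,0],"aperture":85},{"rotvec":[0,0,-0.0159],"aperture":85},{"rotvec":[0,0,-0.0159],"aperture":85},{"d":[0,0,0.4],"aperture":85},{"aperture":85}]}}

```text
clock: 2.7
eef_pos: [561.2, -37.2, 209.6]
tool_rot: [-3.141, -0.004, 2.882]
force: [0.7, -0.6, 0.7]
width: 84.7
gripper_force: 0.0
```

Run:
```python
from h import *
delta([562,-43.5,112],165.3)
for n in("top","side"):
    im,D=cams.get_image(n); cv2.imwrite(f"pics/{n}1.png",im); np.save(n+"1.npy",D)
    s=read_state(); print(n,proj(n,s["eef_pos"]))
a=cv2.imread("pics/top1.png")[150:330,220:420]; b=cv2.imread("pics/side1.png")[120:320,190:390]
cv2.imwrite("pics/c2.png",np.hstack([cv2.resize(a,(400,400)),cv2.resize(b,(400,400))]))
```

```text
tcp [561.2 -37.2 209.6] yaw 165.14 w 84.72363494860467 t 2.7
tool delta [-2.8 -5.8 97.6]
rotvec [-0.0008 -0.004  -0.0028]
top (np.float64(317.8345081372886), np.float64(249.20831792080375))
side (np.float64(291.3413110418209), np.float64(180.08039539852263))
```

View pics/c2.png

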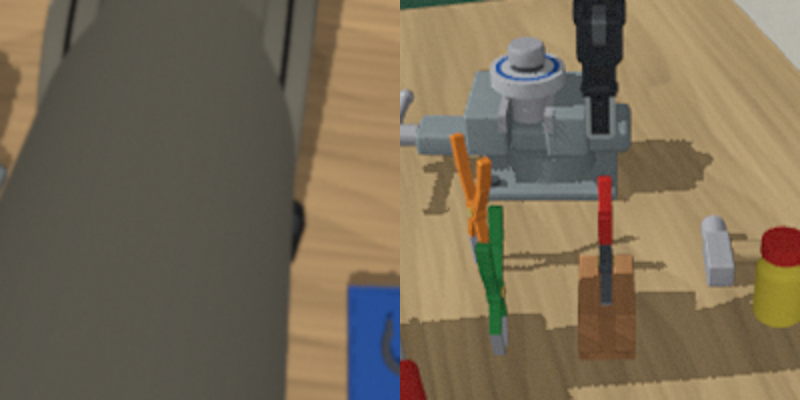

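In the tool's units: 30 mm is 0.6, -5.8 mm is -0.116.

>>> {"fn": "nudge_tcp", "kwargs": {"plan": [{"d":[-0.056,-0.116,0.4],"aperture":85},{"d":[0,0,0.6],"aperture":85},{"d":[0,0,0.6],"aperture":85},{"d":[0,0,0.35],"aperture":85},{"aperture":70},{"aperture":64},{"aperture":62}]}}

```text
clock: 3.5
eef_pos: [565.2, -43.1, 115.3]
tool_rot: [3.141, 0.003, 2.883]
force: [-0.1, 0.5, -1.2]
width: 61.8
gripper_force: 6.2
```

>>> {"fn": "nudge_tcp", "kwargs": {"plan": [{"aperture":60},{"aperture":60}]}}

```text
clock: 3.7
eef_pos: [565.6, -42.9, 115.5]
tool_rot: [3.14, 0.004, 2.883]
force: [-0.1, 2.0, 6.5]
width: 60.0
gripper_force: 8.0
```

```bash
python3 -c "
from h import *
delta([562,-43.5,112],165.3)"
```

```text
tcp [565.6 -42.9 115.5] yaw 165.19 w 59.96242995751164 t 3.7
tool delta [ 3.3 -1.5  3.5]
rotvec [ 0.0014  0.0037 -0.0019]
```

In the tool's units: -30 mm is -0.6, -20 mm is -0.4.

>>> {"fn": "nudge_tcp", "kwargs": {"plan": [{"d":[0,0,-0.06],"aperture":60},{"d":[0,0,-0.3],"aperture":60},{"d":[0,0,-0.4],"aperture":60},{"d":[0,0,-0.6],"aperture":60},{"d":[0,0,-0.6],"aperture":60},{"aperture":60},{"aperture":60}]}}

```text
clock: 4.4
eef_pos: [563.7, -43.7, 212.1]
tool_rot: [-3.141, 0.0, 2.882]
force: [-0.2, 0.8, -3.6]
width: 60.0
gripper_force: 6.0
```

Run:
```python
from h import *
for n in("top","side"):
    im,D=cams.get_image(n); cv2.imwrite(f"pics/{n}2.png",im); np.save(n+"2.npy",D)
    s=read_state(); print(n,s["eef_pos"],s["gripper_force"],s["width"],s["force"])
b=cv2.imread("pics/side2.png")[130:310,220:380]
cv2.imwrite("pics/c3.png",cv2.resize(b,None,fx=3.3,fy=3.3))
```

```text
top [562.93133234 -43.54492968 211.08611724] 6.023323126137257 60.13607904070966 [-0.82821806  0.34044567 -2.14930524]
side [562.61038887 -43.47648387 210.55275483] 6.022614184767008 60.240305435531525 [-0.14144384  0.25057534 -1.73020109]
```

View pics/c3.png

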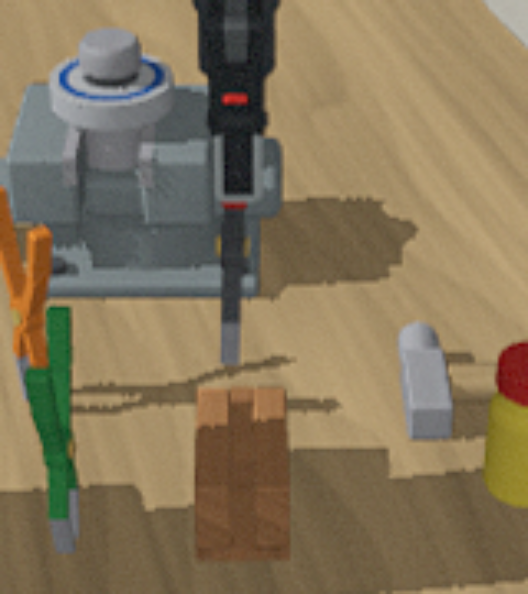

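The crop shows the red pliers lifted clear of the stand, tip at (230,362), and hanging upright. Now I go to the ring.

```bash
python3 -c "
from h import *
for u in((563,-43.5,106),(563,-43.5,116)): print(proj('side',u))
D=np.load('side2.npy');P=cloud('side',D)
for v in range(222,242,3):
  print(v,[tuple(P[v,u].round(0)) for u in range(286,295,2)])
delta([531,-236,135],195.3)"
```

```text
(np.float64(293.2910585988662), np.float64(235.8479848107974))
(np.float64(293.2322439249744), np.float64(231.06130188133497))
222 [(np.float64(599.0), np.float64(160.0), np.float64(-3.0)), (np.float64(551.0), np.float64(-55.0), np.float64(144.0)), (np.float64(554.0), np.float64(-57.0), np.float64(145.0)), (np.float64(558.0), np.float64(-56.0), np.float64(144.0)), (np.float64(616.0), np.float64(155.0), np.float64(-2.0))]
225 [(np.float64(596.0), np.float64(150.0), np.float64(-3.0)), (np.float64(551.0), np.float64(-55.0), np.float64(138.0)), (np.float64(554.0), np.float64(-59.0), np.float64(140.0)), (np.float64(557.0), np.float64(-58.0), np.float64(139.0)), (np.float64(613.0), np.float64(144.0), np.float64(-2.0))]
228 [(np.float64(593.0), np.float64(136.0), np.float64(-1.0)), (np.float64(550.0), np.float64(-59.0), np.float64(135.0)), (np.float64(554.0), np.float64(-57.0), np.float64(133.0)), (np.float64(557.0), np.float64(-58.0), np.float64(133.0)), (np.float64(609.0), np.float64(131.0), np.float64(-1.0))]
231 [(np.float64(590.0), np.float64(124.0), np.float64(-0.0)), (np.float64(551.
[... 535 characters left out ...]
4.0), np.float64(101.0), np.float64(1.0)), (np.float64(552.0), np.float64(-51.0), np.float64(111.0)), (np.float64(555.0), np.float64(-53.0), np.float64(112.0)), (np.float64(558.0), np.float64(-54.0), np.float64(111.0)), (np.float64(601.0), np.float64(97.0), np.float64(0.0))]
240 [(np.float64(582.0), np.float64(92.0), np.float64(-0.0)), (np.float64(552.0), np.float64(-50.0), np.float64(104.0)), (np.float64(555.0), np.float64(-51.0), np.float64(104.0)), (np.float64(388.0), np.float64(-728.0), np.float64(606.0)), (np.float64(597.0), np.float64(85.0), np.float64(1.0))]
tcp [562.6 -43.5 210.6] yaw 165.16 w 60.240305435531525 t 4.5
tool delta [ -19.  -194.1   75.7]
rotvec [-0.     -0.0031 -0.526 ]
```

In the tool's units: -38.4 mm is -0.768, -4.5 mm is -0.09, -0.131 rad / 6.2832 = -0.0208.

>>> {"fn": "nudge_tcp", "kwargs": {"plan": [{"d":[-0.09,-0.768,0],"aperture":60},{"d":[-0.09,-0.768,0.1],"aperture":60},{"d":[-0.09,-0.768,0.4],"aperture":60},{"d":[-0.09,-0.768,0.5],"aperture":60},{"d":[-0.09,-0.768,0.5],"aperture":60},{"rotvec":[0,0,-0.0208],"aperture":60},{"rotvec":[0,0,-0.0208],"aperture":60},{"rotvec":[0,0,-0.0208],"aperture":60},{"rotvec":[0,0,-0.0208],"aperture":60},{"aperture":60},{"aperture":60}]}}

```text
clock: 5.6
eef_pos: [535.7, -234.6, 135.7]
tool_rot: [3.14, -0.002, -2.88]
force: [-0.2, 0.1, -2.0]
width: 60.1
gripper_force: 6.0
```

Run:
```python
from h import *
delta([535,-235,135],195.3)
for n in("side","top"):
    im,D=cams.get_image(n); cv2.imwrite(f"pics/{n}3.png",im); np.save(n+"3.npy",D)
    for th in("pliers","ring_gap"): print(n,th,[(np.round(d["position"],1),round(d["confidence"],2)) for d in models.mark_of(th,n)[:3]])
    print(proj(n,(531,-236,7)))
a=cv2.imread("pics/side3.png")[300:400,250:350]; b=cv2.imread("pics/top3.png")[250:350,380:480]
cv2.imwrite("pics/c4.png",np.hstack([cv2.resize(x,(400,400),interpolation=2) for x in(a,b)]))
```

```text
tcp [ 535.7 -234.6  135.7] yaw -165.0 w 60.065870530965285 t 5.6
tool delta [ 0.8 -0.2  0.7]
rotvec [ 0.0015 -0.0017 -0.0052]
side pliers [(array([229.3, 251.6]), 0.94), (array([309.9, 351.6]), 0.89), (array([242.2, 295. ]), 0.76)]
side ring_gap [(array([301.4, 360.3]), 0.9), (array([253.1, 151.3]), 0.57)]
(np.float64(305.86007338181366), np.float64(362.5944245295748))
top pliers [(array([248.1, 313.5]), 0.77), (array([319.7, 322.6]), 0.66)]
top ring_gap [(array([423.4, 298.3]), 0.7), (array([141.9, 242.4]), 0.26)]
(np.float64(422.067630360659), np.float64(296.6547515735951))
```

View pics/c4.png

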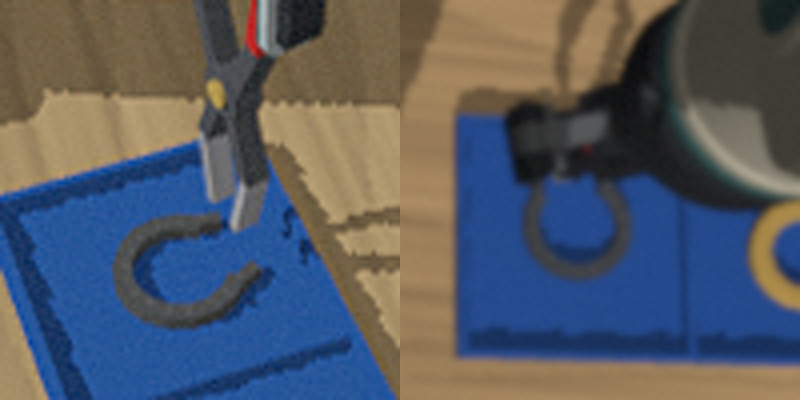

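The left half (side) shows the blade tips at crop (215,200) and (240,228), behind and above the gap; the lugs end at (218,228) and (258,268). I compare both within the same camera.

Run:
```python
from h import *
from scipy.optimize import minimize
n="side"; im=cv2.imread("pics/side3.png"); H=cv2.cvtColor(im,cv2.COLOR_BGR2HSV).astype(int); P=cloud(n,np.load("side3.npy"))
pts=[];sig=[]
for v in range(343,392):
  for u in range(262,335):
    p=atz(n,u,v,10)
    bx=P[v,u]
    if np.hypot(p[0]-512,p[1]+242)<30 and bx[2]<16: pts.append(p[:2]); sig.append(H[v,u,1]<140)
pts=np.array(pts);sig=np.array(sig,float)
print(len(sig),sig.sum())
def model(x):
    d=pts-x[:2]; c,s=np.cos(x[2]),np.sin(x[2]); X=d@[c,s]; Y=d@[-s,c]; r=np.hypot(X,Y); w=lambda e:1/(1+np.exp(-e/0.8))
    return w(r-18)*w(25-r)*(1-w(X-14)*w(12.5-abs(Y)))
b=minimize(lambda x:((model(x)-sig)**2).sum(),[512,-241,.2],method="Nelder-Mead"); print(b.x,b.fun)
c=b.x; print("gap side",c[0]+18.6*np.cos(c[2]),c[1]+18.6*np.sin(c[2]))
# blades
m=(P[...,2]>28)&(P[...,2]<65)&(abs(P[...,0]-531)<30)&(abs(P[...,1]+236)<30)
p=P[m]
for a in range(24,60,5):
    q=p[(p[:,2]>=a)&(p[:,2]<a+5)]
    if len(q)<4: continue
    X=(q[:,:2]-[535.7,-234.6])@[np.cos(.262),np.sin(.262)]; Y=(q[:,:2]-[535.7,-234.6])@[-np.sin(.262),np.cos(.262)]
    print(a,len(q),"x",X.min().round(1),X.max().round(1),"y",Y.min().round(1),Y.max().round(1))
print("minz",p[:,2].min(), atz(n,307.3,353.5,29))
```

```text
990 453.0
[ 5.12020456e+02 -2.42177253e+02  2.48613960e-01] 132.09893868241204
gap side 530.0485879605621 -237.60052265592216
24 5 x -5.1 4.0 y -10.3 7.5
29 35 x -6.1 3.5 y -11.1 11.6
34 29 x -6.6 4.3 y -12.5 12.0
39 30 x -6.1 4.2 y -13.9 14.7
44 35 x -6.1 4.1 y -15.2 13.1
49 31 x -6.0 4.2 y -16.5 15.6
54 29 x -6.2 3.8 y -17.6 15.5
59 40 x -6.4 3.5 y -17.4 16.2
minz 28.11217222274184 [ 532.57007161 -237.96814826   29.        ]
```

In the tool's units: 9 mm is 0.18, 5 mm is 0.1.

>>> {"fn": "nudge_tcp", "kwargs": {"plan": [{"d":[0.098,-0.014,0.1],"aperture":60},{"d":[0,0,0.18],"aperture":60},{"aperture":60},{"aperture":60}]}}

```text
clock: 6.3
eef_pos: [531.7, -236.5, 122.2]
tool_rot: [3.141, -0.001, -2.877]
force: [-0.1, -0.5, -2.3]
width: 60.2
gripper_force: 6.0
```

Create blades.py:
```python
from h import *
import sys
n="side"; im,D=cams.get_image(n); cv2.imwrite(f"pics/side_{sys.argv[1]}.png",im); P=cloud(n,D)
s=read_state(); e=np.array(s["eef_pos"]); th=s["tool_rot"][2]+np.pi; print("tcp",e.round(1),s["width"],s["gripper_force"],np.round(s["force"],1))
c,sn=np.cos(th),np.sin(th)
d=P[...,:2]-e[:2]; X=d@[c,sn]; Y=d@[-sn,c]
Z=P[...,2]-e[2]+106
for a in range(-2,40,4):
    m=(abs(X)<25)&(abs(Y)<28)&(Z>=a)&(Z<a+4)&(abs(X)<9)
    if m.sum()<4: continue
    print(a,m.sum(),"x",np.percentile(X[m],[3,97]).round(1),"y",np.percentile(Y[m],[3,97]).round(1))
g=np.array([530.2,-237.2])-e[:2]; print("gap(side) in tool-ring frame",(g@[c,sn]).round(1),(g@[-sn,c]).round(1))
```

```bash
python3 blades.py a; python3 -c "
import cv2;a=cv2.imread('pics/side_a.png')[310:400,250:350];cv2.imwrite('pics/c5.png',cv2.resize(a,(660,594),interpolation=2))"
```

```text
tcp [ 532.  -236.7  122.5] 59.925572083447115 6.028350102715194 [-0.1 -0.2 -2.2]
-2 27 x [-7.   3.2] y [-10.4   9. ]
2 24 x [-6.7  3. ] y [-10.8  11.7]
6 28 x [-7.   2.5] y [-12.2  11.5]
10 26 x [-6.8  3.1] y [-13.9  11.8]
14 27 x [-7.1  3.2] y [-14.4  14.3]
18 23 x [-6.9  3.1] y [-15.2  13.5]
22 20 x [-7.   2.2] y [-15.8  13.8]
26 23 x [-7.1  2.6] y [-17.9  16.1]
30 33 x [-7.3  2.3] y [-17.7  14.5]
34 28 x [-7.8  3. ] y [-16.   12.4]
38 29 x [-7.   3.1] y [-14.5  11.3]
gap(side) in tool-ring frame -1.9 -0.1
```

View pics/c5.png

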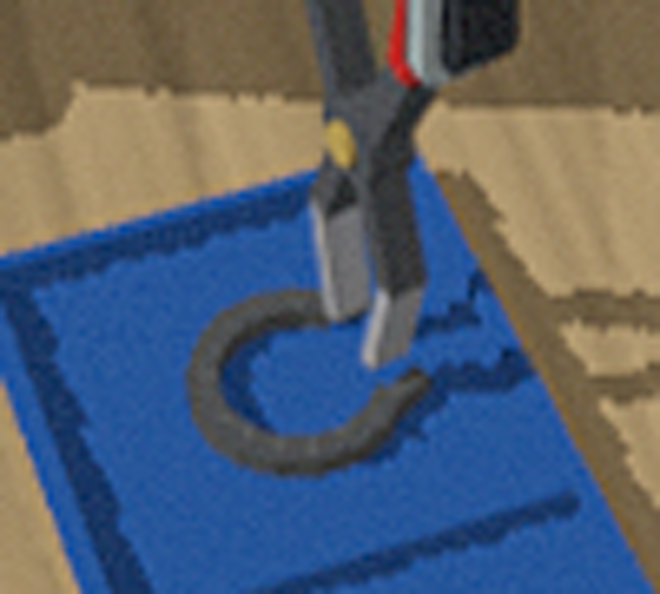

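The crop shows the blade tips (345,320) and (375,365) standing over the gap between the lugs (350,310) and (410,380), aligned within about 1 mm. I descend.

In the tool's units: 5 mm is 0.1, 3 mm is 0.06.

>>> {"fn": "nudge_tcp", "kwargs": {"plan": [{"d":[0,0.006,0.1],"aperture":60},{"d":[0,0,0.06],"aperture":60},{"d":[0,0,0.03],"aperture":60},{"aperture":60},{"aperture":60}]}}

```text
clock: 6.85
eef_pos: [532.0, -236.4, 113.3]
tool_rot: [3.142, 0.0, -2.876]
force: [-0.0, 0.1, -1.6]
width: 60.4
gripper_force: 6.0
```

```bash
python3 blades.py b
```

```text
tcp [ 532.  -236.4  113.3] 60.06731841296899 6.035005711019039 [ 0.1  0.2 -2.3]
-2 62 x [-8.7  4.9] y [-22.   20.3]
2 63 x [-8.9  4.9] y [-18.4  19.6]
6 30 x [-4.8  5.9] y [-11.9  13.1]
10 20 x [-4.4  5.4] y [-13.6  10.6]
14 23 x [-4.7  5.1] y [-14.3  12.5]
18 28 x [-4.8  4.2] y [-15.3  13.2]
22 21 x [-4.6  4.7] y [-16.5  15. ]
26 23 x [-5.2  4.8] y [-17.5  16.9]
30 26 x [-5.5  4.1] y [-17.8  13.1]
34 29 x [-5.   4.8] y [-16.4  13.5]
38 30 x [-5.1  4.9] y [-15.1  11.5]
gap(side) in tool-ring frame -1.9 -0.3
```

>>> {"fn": "nudge_tcp", "kwargs": {"plan": [{"aperture":60},{"aperture":60}]}}

```text
clock: 7.1
eef_pos: [532.0, -236.4, 113.3]
tool_rot: [-3.142, 0.0, -2.876]
force: [-0.8, -0.0, -2.0]
width: 60.1
gripper_force: 6.0
```

```bash
python3 blades.py c; python3 -c "
import cv2;a=cv2.imread('pics/side_c.png')[310:400,250:350];cv2.imwrite('pics/c6.png',cv2.resize(a,(660,594),interpolation=2))"
```

```text
tcp [ 531.9 -236.4  113.3] 60.11268119645857 6.034199693240225 [-0.1 -0.3 -1.1]
-2 59 x [-8.5  7.2] y [-21.4  21.5]
2 63 x [-8.5  4.8] y [-18.2  19.4]
6 21 x [-4.5  6.1] y [-12.2  11.4]
10 29 x [-4.3  5.2] y [-13.5  11. ]
14 24 x [-4.8  5.2] y [-14.4  12.6]
18 23 x [-4.4  5. ] y [-15.1  13.5]
22 25 x [-4.6  4.5] y [-16.1  15.8]
26 18 x [-4.9  4.6] y [-17.8  14.5]
30 32 x [-4.8  4.6] y [-18.  14.]
34 24 x [-5.5  3.9] y [-16.2  13.3]
38 33 x [-5.1  4.3] y [-15.1  12.3]
gap(side) in tool-ring frame -1.9 -0.3
```

View pics/c6.png

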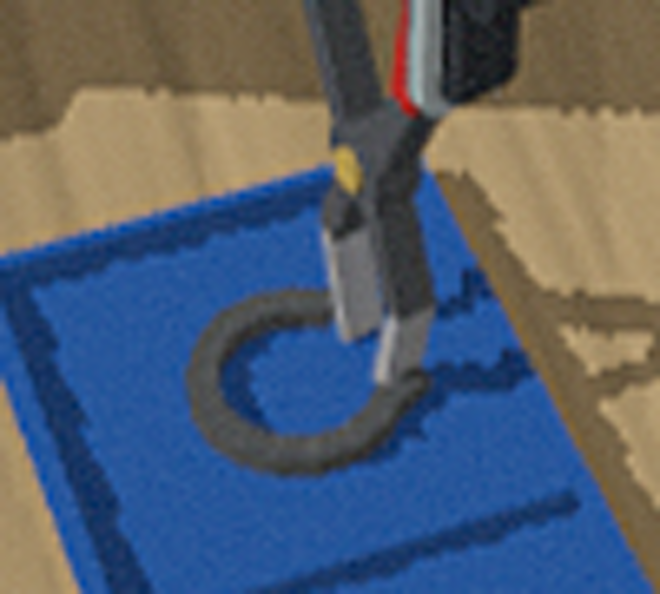

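The crop shows both blades inside the gap, low beside the lugs (355,338) and (390,380), with the ring unmoved; they sit about 2 mm too far out. I shift in, lower slightly and squeeze in stages.

Careful with the scale: shifts go in shares of 50 mm and turns go in shares of 2 pi rad. That gives: 1.5 mm is 0.03, 0.5 mm is 0.01.

>>> {"fn": "nudge_tcp", "kwargs": {"plan": [{"d":[0.03,0,0.01],"aperture":60},{"aperture":60},{"aperture":56},{"aperture":52},{"aperture":52}]}}

```text
clock: 7.65
eef_pos: [532.2, -236.4, 114.8]
tool_rot: [-3.14, 0.003, -2.876]
force: [-0.4, 1.9, 10.5]
width: 52.4
gripper_force: 11.0
```

>>> {"fn": "nudge_tcp", "kwargs": {"plan": [{"aperture":46},{"aperture":46},{"aperture":40},{"aperture":40}]}}

```text
clock: 8.05
eef_pos: [533.4, -236.4, 116.1]
tool_rot: [-3.139, 0.006, -2.876]
force: [-0.5, 2.5, 18.5]
width: 40.2
gripper_force: 15.5
```

```bash
python3 blades.py d; python3 -c "
import cv2;a=cv2.imread('pics/side_d.png')[290:400,250:370];cv2.imwrite('pics/c7.png',cv2.resize(a,(648,594),interpolation=2))"
```

```text
tcp [ 533.4 -236.4  116.1] 40.57444671543645 15.468610832467675 [-1.8  3.1 19.2]
-2 48 x [-8.1  3.1] y [-15.9  26.8]
2 25 x [-6.5  4. ] y [-11.6  27.9]
6 19 x [-5.7  3.7] y [-12.4  25.5]
10 23 x [-5.7  3.8] y [-12.8  26.3]
14 25 x [-5.7  3.1] y [-13.3  25.2]
18 22 x [-6.1  3.4] y [-13.8  27.4]
22 15 x [-6.2  3.6] y [-15.   26.3]
26 29 x [-5.9  4.2] y [-16.3  27.1]
30 25 x [-6.3  3.1] y [-14.1  21.5]
34 26 x [-6.2  3.4] y [-12.6  24.1]
38 33 x [-6.4  3.6] y [-10.7  20.7]
gap(side) in tool-ring frame -3.3 0.1
```

View pics/c7.png

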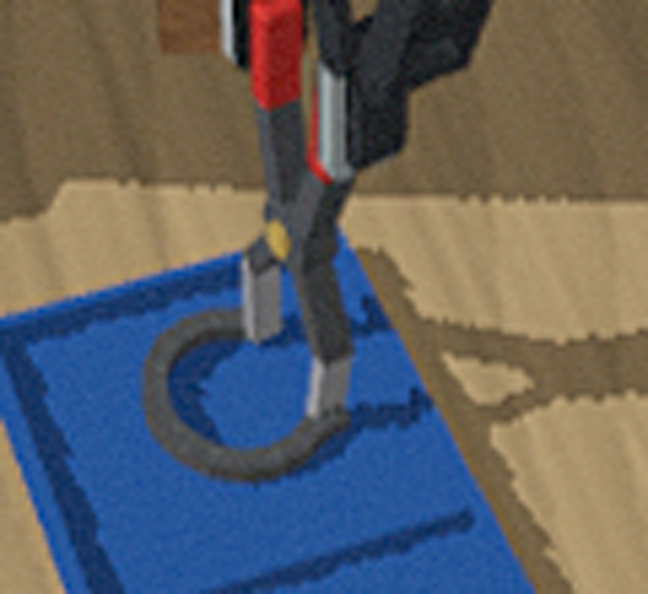

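In the tool's units: -1 mm is -0.02.

>>> {"fn": "nudge_tcp", "kwargs": {"plan": [{"d":[0,0,-0.02],"aperture":50},{"aperture":56},{"aperture":56}]}}

```text
clock: 8.4
eef_pos: [530.1, -236.8, 113.4]
tool_rot: [3.141, -0.001, -2.877]
force: [-0.3, 0.0, -3.2]
width: 56.3
gripper_force: 8.0
```

>>> {"fn": "nudge_tcp", "kwargs": {"plan": [{"d":[0.04,0,0],"aperture":56},{"d":[0,0,-0.02],"aperture":52},{"d":[0,0,-0.02],"aperture":46},{"d":[0,0,-0.02],"aperture":40},{"aperture":40}]}}

```text
clock: 8.9
eef_pos: [528.6, -237.3, 116.9]
tool_rot: [-3.141, 0.0, -2.876]
force: [-0.5, 1.2, -0.1]
width: 40.5
gripper_force: 12.6
```

```bash
python3 blades.py e
```

```text
tcp [ 528.6 -237.4  116.8] 40.20441602055556 12.694022222422063 [ 0.6  0.6 -1. ]
-2 54 x [-8.4  6.4] y [-16.9  27.1]
2 22 x [-4.8  5.9] y [-11.7  26.3]
6 25 x [-2.7  6.2] y [-12.3  27.4]
10 24 x [-2.8  6.7] y [-12.9  27. ]
14 20 x [-3.2  6.8] y [-13.2  26.9]
18 24 x [-3.3  6.7] y [-13.9  26.3]
22 16 x [-3.3  5.3] y [-14.8  27.2]
26 25 x [-3.6  6.5] y [-15.   23.8]
30 27 x [-3.9  5.3] y [-13.9  25.4]
34 30 x [-4.1  5.6] y [-12.2  22.9]
38 29 x [-4.   5.5] y [-11.5  21.8]
gap(side) in tool-ring frame 1.6 -0.2
```

In the tool's units: -0.7 mm is -0.014, -0.3 mm is -0.006.

>>> {"fn": "nudge_tcp", "kwargs": {"plan": [{"d":[0,0,-0.014],"aperture":36},{"d":[0,0,-0.014],"aperture":33},{"d":[0,0,-0.006],"aperture":30},{"aperture":28},{"aperture":26},{"aperture":26}]}}

```text
clock: 9.55
eef_pos: [528.7, -237.1, 118.6]
tool_rot: [3.141, 0.0, -2.876]
force: [-0.3, 0.5, 0.3]
width: 27.5
gripper_force: 57.4
```

```bash
python3 blades.py f
```

```text
tcp [ 528.7 -237.1  118.5] 27.253303841481102 57.45453339535743 [-0.7  0.2 -0.5]
-2 26 x [-8.4  5.5] y [-19.6 -12. ]
2 10 x [-3.7  5.2] y [-16.9 -12.7]
6 13 x [-4.2  5.4] y [-16.7  27.6]
10 19 x [-4.3  4.2] y [-17.3  27.5]
14 10 x [-4.4  4.6] y [-17.2  16.6]
18 14 x [-4.1  4.7] y [-17.3  28. ]
22 21 x [-4.8  5.6] y [-18.2  27.9]
26 24 x [-4.7  4.7] y [-17.7  27.4]
30 31 x [-5.   4.9] y [-15.7  24.3]
34 27 x [-5.4  4.3] y [-13.   22.7]
38 31 x [-4.8  4.7] y [-11.   21.2]
gap(side) in tool-ring frame 1.5 -0.5
```

In the tool's units: -20 mm is -0.4, -16 mm is -0.32.

>>> {"fn": "nudge_tcp", "kwargs": {"plan": [{"aperture":28.6},{"aperture":28.6},{"d":[0,0,-0.08],"aperture":28.6},{"d":[0,0,-0.32],"aperture":28.6},{"d":[0,0,-0.4],"aperture":28.6},{"aperture":28.6},{"aperture":28.6}]}}

```text
clock: 10.3
eef_pos: [528.5, -237.6, 158.5]
tool_rot: [-3.141, 0.0, -2.877]
force: [-0.4, 0.5, -2.5]
width: 28.8
gripper_force: 36.7
```

```bash
python3 blades.py g;  python3 -c "
import cv2;a=cv2.imread('pics/side_g.png')[260:400,250:370];cv2.imwrite('pics/c8.png',cv2.resize(a,(510,595),interpolation=2))"
```

```text
tcp [ 528.  -237.3  157.8] 28.823831092476983 36.667168736457825 [-0.3 -0.5 -2.9]
-2 32 x [-7.9  5. ] y [-20.7 -10.5]
2 13 x [-4.1  5.4] y [-16.4  13.3]
6 11 x [-3.4  5.2] y [-17.2  15.3]
10 17 x [-4.1  5.4] y [-17.   27.9]
14 21 x [-3.5  5.7] y [-17.3  27.6]
18 23 x [-4.2  5.7] y [-17.9  28. ]
22 22 x [-4.3  6.1] y [-18.1  27.8]
26 28 x [-4.6  4.5] y [-18.9  25.1]
30 32 x [-4.4  5. ] y [-16.6  22.5]
34 31 x [-4.8  5.1] y [-13.7  23.8]
38 32 x [-4.7  4.7] y [-12.2  22. ]
gap(side) in tool-ring frame 2.2 -0.5
```

View pics/c8.png

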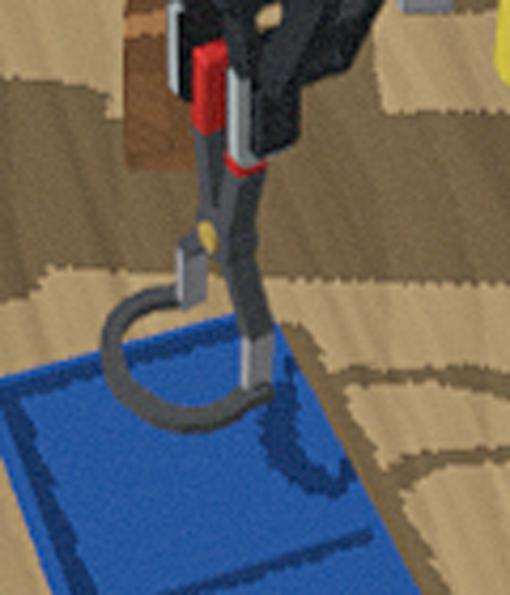

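The crop shows the ring lifted and spread wide on the two blades, (190,300) and (257,390), and roughly level. I go up and over to the axle.

In the tool's units: -35 mm is -0.7, -30 mm is -0.6.

>>> {"fn": "nudge_tcp", "kwargs": {"plan": [{"d":[0,0,-0.3],"aperture":28.6},{"d":[0,0,-0.6],"aperture":28.6},{"d":[0,0,-0.7],"aperture":28.6},{"d":[0,0,-0.7],"aperture":28.6},{"d":[0,0,-0.5],"aperture":28.6},{"aperture":28.6}]}}

```text
clock: 10.95
eef_pos: [530.3, -238.0, 301.0]
tool_rot: [-3.138, 0.005, -2.877]
force: [0.7, -0.4, -2.6]
width: 28.6
gripper_force: 36.6
```

```bash
python3 -c "
from h import *
delta([562.6,243.4,298],195.2); print(np.round(read_state()['qpos'],2))"
```

```text
tcp [ 530.3 -238.   301. ] yaw -164.82 w 28.639262134219706 t 10.95
tool delta [-157.3  456.2    2.1]
rotvec [-0.0036  0.0046 -0.0003]
[ 0.48  0.46 -0.16  1.63  0.08  1.06  2.13]
```

In the tool's units: 28.5 mm is 0.57, -9.8 mm is -0.196.

>>> {"fn": "nudge_tcp", "kwargs": {"plan": [{"d":[-0.066,0.19,0],"aperture":28.6},{"d":[-0.132,0.38,0],"aperture":28.6},{"d":[-0.196,0.57,0],"aperture":28.6},{"d":[-0.196,0.57,0],"aperture":28.6},{"d":[-0.196,0.57,0],"aperture":28.6},{"d":[-0.196,0.57,0],"aperture":28.6},{"d":[-0.196,0.57,0],"aperture":28.6},{"d":[-0.196,0.57,0],"aperture":28.6},{"d":[-0.196,0.57,0],"aperture":28.6},{"d":[-0.196,0.57,0],"aperture":28.6},{"d":[-0.196,0.57,0],"aperture":28.6},{"d":[-0.196,0.57,0],"aperture":28.6}]}}

```text
clock: 12.15
eef_pos: [548.6, 95.2, 295.7]
tool_rot: [3.141, -0.005, -2.876]
force: [0.3, -0.4, -2.4]
width: 29.1
gripper_force: 36.7
```

>>> {"fn": "nudge_tcp", "kwargs": {"plan": [{"d":[-0.196,0.57,0],"aperture":28.6},{"d":[-0.196,0.57,0],"aperture":28.6},{"d":[-0.196,0.57,0],"aperture":28.6},{"d":[-0.132,0.38,0],"aperture":28.6},{"d":[-0.132,0.38,0],"aperture":28.6},{"d":[-0.066,0.19,0],"aperture":28.6},{"d":[-0.066,0.19,0],"aperture":28.6},{"aperture":28.6},{"aperture":28.6}]}}

```text
clock: 13.05
eef_pos: [560.5, 242.9, 297.9]
tool_rot: [-3.141, -0.001, -2.877]
force: [0.1, -0.6, -2.7]
width: 28.9
gripper_force: 36.7
```

```bash
python3 -c "
from h import *
delta([562.6,243.4,285],195.2)"
```

```text
tcp [560.5 242.9 297.9] yaw -164.84 w 28.86676798263854 t 13.05
tool delta [-2.1 -0.  12.9]
rotvec [-0.001  -0.0012 -0.0008]
```

In the tool's units: 6 mm is 0.12, -2.1 mm is -0.042.

>>> {"fn": "nudge_tcp", "kwargs": {"plan": [{"d":[-0.042,0,0.12],"aperture":28.6},{"d":[0,0,0.12],"aperture":28.6},{"aperture":28.6},{"aperture":28.6}]}}

```text
clock: 13.45
eef_pos: [562.6, 244.0, 286.2]
tool_rot: [-3.141, -0.001, -2.877]
force: [0.7, -0.1, -1.4]
width: 28.4
gripper_force: 36.7
```

Run:
```python
from h import *
s=read_state(); e=np.array(s["eef_pos"]); print(e.round(1),s["gripper_force"])
out=[]
for n in("side","top"):
    im,D=cams.get_image(n); cv2.imwrite(f"pics/{n}_h.png",im); np.save(f"{n}_h.npy",D)
    P=cloud(n,D); print(n)
    d=P[...,:2]-[551.5,241]; r=np.hypot(d[...,0],d[...,1])
    for a in range(160,186,3):
        m=(r<40)&(P[...,2]>=a)&(P[...,2]<a+3); 
        if m.sum()>3: print(a,m.sum(),np.percentile(P[m],[2,98],axis=0)[:,:2].round(0).tolist())
    for th in("ring_bore","ring_gap","axle_end","groove","ring"): print(th,[(np.round(d["position"],1),round(d["confidence"],2)) for d in models.mark_of(th,n)[:2]])
a=cv2.imread("pics/side_h.png")[60:210,190:340]; b=cv2.imread("pics/top_h.png")[190:310,90:210]
cv2.imwrite("pics/c9.png",np.hstack([cv2.resize(x,(400,400),interpolation=2) for x in(a,b)]))
```

```text
[562.6 244.  286.2] 36.69756069313735
side
169 8 [[538.0, 219.0], [566.0, 228.0]]
172 27 [[526.0, 217.0], [570.0, 274.0]]
175 69 [[518.0, 217.0], [570.0, 274.0]]
178 75 [[519.0, 220.0], [568.0, 277.0]]
181 42 [[519.0, 228.0], [570.0, 277.0]]
184 18 [[551.0, 228.0], [572.0, 276.0]]
ring_bore [(array([250.5, 128.9]), 0.52)]
ring_gap [(array([255.6, 128.4]), 0.43)]
axle_end [(array([254.1, 140.5]), 0.86), (array([254.3, 149.8]), 0.49)]
groove [(array([251. , 149.3]), 0.56), (array([251.5,  76.9]), 0.45)]
ring [(array([247.2, 133.3]), 0.44)]
top
172 10 [[541.0, 220.0], [566.0, 275.0]]
175 52 [[521.0, 219.0], [572.0, 274.0]]
178 135 [[520.0, 220.0], [570.0, 275.0]]
181 152 [[520.0, 222.0], [568.0, 280.0]]
184 65 [[520.0, 234.0], [563.0, 280.0]]
ring_bore []
ring_gap [(array([483.7, 313. ]), 0.55)]
axle_end [(array([139.9, 241.5]), 0.86)]
groove [(array([152.4, 241.7]), 0.8)]
ring [(array([132.5, 243.9]), 0.97)]
```

View pics/c9.png

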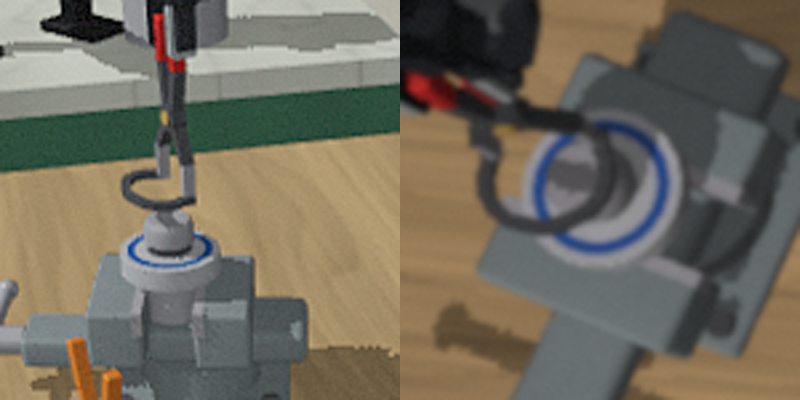

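The crop shows the spread ring hanging over the axle end (left: ring (155,190), axle top (168,230)). It may be tilted, so I fit a plane and circle to it.

Create fit.py:
```python
from h import *
import sys
from scipy.optimize import least_squares
def fit(n,D,e,th,zoff=112):
    P=cloud(n,D); c,s=np.cos(th),np.sin(th); d=P[...,:2]-e[:2]; X=d@[c,s]; Y=d@[-s,c]; Z=P[...,2]-(e[2]-zoff)
    m=(X<-8)&(X>-50)&(abs(Y)<40)&(abs(Z)<16); q=np.c_[X[m],Y[m],Z[m]]
    f=lambda p:p[0]+p[1]*(q[:,0]+14)+p[2]*q[:,1]-q[:,2]
    o=least_squares(f,[0,0,0],loss="soft_l1",f_scale=1); k=abs(o.fun)<4
    print(n,len(q),k.sum(),"z@bore",o.x[0].round(2),"slopeX,Y",o.x[1:].round(3))
    q=q[k]
    print("  extents X",np.percentile(q[:,0],[1,50,99]).round(1),"Y",np.percentile(q[:,1],[1,50,99]).round(1))
    for lo in range(-40,-8,6):
        t=q[(q[:,0]>lo)&(q[:,0]<=lo+6)]
        if len(t)>3: print("   X",lo,"Y",np.percentile(t[:,1],[3,97]).round(1),"z left/right",[np.median(t[t[:,1]*g>8][:,2]).round(1) if (t[:,1]*g>8).any() else None for g in(1,-1)])
if __name__=="__main__":
    s=read_state(); e=np.array(s["eef_pos"]); th=s["tool_rot"][2]+np.pi
    for n in("side","top"): fit(n,np.load(f"{n}_h.npy") if len(sys.argv)<2 else cams.get_image(n)[1],e,th)
```

```bash
python3 fit.py
```

```text
side 161 149 z@bore 3.08 slopeX,Y [-0.052  0.097]
  extents X [-44.1 -28.5  -9. ] Y [-23.2  -1.7  37.9]
   X -40 Y [-17.2  23. ] z left/right [np.float64(6.7), np.float64(2.0)]
   X -34 Y [-20.  32.] z left/right [np.float64(7.2), np.float64(2.8)]
   X -28 Y [-20.7  37.5] z left/right [np.float64(6.9), np.float64(2.4)]
   X -22 Y [-23.4  38.4] z left/right [np.float64(7.0), np.float64(0.8)]
   X -16 Y [-22.9  35.8] z left/right [np.float64(6.0), np.float64(1.9)]
   X -10 Y [-21.1  29.9] z left/right [np.float64(5.5), np.float64(2.1)]
top 331 313 z@bore 5.63 slopeX,Y [-0.036  0.089]
  extents X [-41.3 -29.9  -8.5] Y [-20.8   6.9  39.3]
   X -40 Y [-8.9 27. ] z left/right [np.float64(8.3), np.float64(4.9)]
   X -34 Y [-14.9  32.9] z left/right [np.float64(8.8), np.float64(4.9)]
   X -28 Y [-18.9  37.5] z left/right [np.float64(9.2), np.float64(4.8)]
   X -22 Y [-20.2  39.3] z left/right [np.float64(9.0), np.float64(4.7)]
   X -16 Y [-20.8  39.5] z left/right [np.float64(8.6), np.float64(4.3)]
   X -10 Y [-20.3  37.9] z left/right [np.float64(9.8), np.float64(4.6)]
```

In the tool's units: -3 mm is -0.06, 0.045 rad / 6.2832 = 0.0072.

>>> {"fn": "nudge_tcp", "kwargs": {"plan": [{"d":[0,0,-0.06],"rotvec":[0.0072,-0.0032,0],"aperture":28.6},{"rotvec":[0.0072,-0.0032,0],"aperture":28.6},{"aperture":28.6},{"aperture":28.6}]}}

```text
clock: 14.45
eef_pos: [562.5, 244.7, 289.5]
tool_rot: [-3.052, 0.039, -2.874]
force: [-0.3, -0.3, -2.2]
width: 28.8
gripper_force: 33.8
```

```bash
python3 fit.py live; python3 -c "
from h import *
s=read_state();print(s['eef_pos'],s['tool_rot'],s['force'])"
```

```text
side 135 130 z@bore 3.11 slopeX,Y [-0.017 -0.002]
  extents X [-39.3 -26.7  -8.5] Y [-34.9 -13.3  27.7]
   X -40 Y [-19.8   6.1] z left/right [np.float64(5.9), np.float64(3.2)]
   X -34 Y [-25.7  18.5] z left/right [np.float64(4.5), np.float64(3.3)]
   X -28 Y [-30.2  25.7] z left/right [np.float64(3.3), np.float64(3.1)]
   X -22 Y [-34.7  25.2] z left/right [np.float64(2.3), np.float64(3.5)]
   X -16 Y [-33.8  26.4] z left/right [np.float64(2.9), np.float64(3.7)]
   X -10 Y [-35.5  28.3] z left/right [np.float64(2.6), np.float64(4.1)]
top 301 281 z@bore 5.23 slopeX,Y [ 0.008 -0.018]
  extents X [-37.  -26.3  -8.6] Y [-32.8  -4.   27.8]
   X -40 Y [-11.3   8.5] z left/right [np.float64(2.1), np.float64(4.3)]
   X -34 Y [-22.4  17.8] z left/right [np.float64(5.0), np.float64(6.3)]
   X -28 Y [-28.6  23.3] z left/right [np.float64(5.0), np.float64(5.3)]
   X -22 Y [-31.6  27.5] z left/right [np.float64(4.4), np.float64(6.5)]
   X -16 Y [-33.3  27.8] z left/right [np.float64(5.0), np.float64(5.3)]
   X -10 Y [-32.2  27.8] z left/right [np.float64(4.7), np.float64(6.5)]
[563.08641412 243.77336382 289.4396685 ] [-3.05172631  0.03965267 -2.87565701] [-0.12202495  0.26029209 -2.63583216]
```

In the tool's units: 3.7 mm is 0.074, 3 mm is 0.06.

>>> {"fn": "nudge_tcp", "kwargs": {"plan": [{"d":[0.074,0.06,0],"aperture":28.6},{"aperture":28.6},{"aperture":28.6}]}}

```text
clock: 14.85
eef_pos: [558.4, 246.2, 289.0]
tool_rot: [-3.052, 0.04, -2.875]
force: [0.4, -0.3, -1.2]
width: 28.7
gripper_force: 33.8
```

Create bore.py:
```python
from h import *
e=np.array(read_state()["eef_pos"]); th=read_state()["tool_rot"][2]+np.pi; c,s=np.cos(th),np.sin(th); print(e.round(1))
ax={"side":(550.5,239.6),"top":(552.3,242.4)}
for n in ax:
  for k in range(2):
    im,D=cams.get_image(n); P=cloud(n,D); d=P[...,:2]-np.array(ax[n]); X=d@[c,s]; Y=d@[-s,c]; Z=P[...,2]-(e[2]-112)
    v=(Z>-6)&(Z<14)&(X>-40)&(X<20)&(abs(Y)<45)
    a=v&(abs(X)<8); yL,yR=Y[a&(Y>0)],Y[a&(Y<0)]
    b=v&(X<-15)&(abs(Y)<7)
    print(n,"arms Y",np.median(yL).round(1),np.median(yR).round(1),"centre",((np.median(yL)+np.median(yR))/2).round(2),"back X mean",X[b].mean().round(2),len(X[b]),"-> bore X",(X[b].mean()+26).round(2),"Z",np.median(Z[v&(X<-5)]).round(1))
im,_=cams.get_image("top"); cv2.imwrite("pics/top_k.png",im)
```

```bash
python3 bore.py
```

```text
[558.4 246.2 289. ]
side arms Y 26.7 -27.0 centre -0.13 back X mean -27.43 17 -> bore X -1.43 Z 3.8
side arms Y 27.5 -26.9 centre 0.34 back X mean -26.34 21 -> bore X -0.34 Z 3.7
top arms Y 26.5 -26.6 centre -0.02 back X mean -27.12 51 -> bore X -1.12 Z 5.3
top arms Y 26.7 -26.5 centre 0.07 back X mean -27.26 48 -> bore X -1.26 Z 5.5
```

```bash
python3 -c "
from h import *
e=np.array(read_state()['eef_pos']); delta(e+[.8*.965,.8*.262,0]); delta(e+[0,0,-10])"
```

```text
tcp [558.5 246.3 289.1] yaw -164.71 w 28.25246848013263 t 15.1
tool delta [-0.8  0.   0. ]
tcp [558.5 246.3 289.1] yaw -164.71 w 28.25246848013263 t 15.1
tool delta [ 0.4  0.9 10. ]
```

Ten mm straight down is (0.4, 0.9, 10) in the tool frame.

In the tool's units: 10 mm is 0.2, 5 mm is 0.1.

>>> {"fn": "nudge_tcp", "kwargs": {"plan": [{"d":[-0.016,0,0],"aperture":28.6},{"d":[0.008,0.018,0.2],"aperture":28.6},{"d":[0.004,0.009,0.1],"aperture":28.6},{"d":[0.004,0.009,0.1],"aperture":28.6},{"d":[0.002,0.004,0.06],"aperture":28.6},{"aperture":28.6},{"aperture":28.6}]}}

```text
clock: 15.8
eef_pos: [559.3, 246.6, 266.0]
tool_rot: [-3.052, 0.04, -2.875]
force: [-0.1, -0.1, -2.4]
width: 28.9
gripper_force: 33.8
```

```bash
python3 bore.py
```

```text
[559.3 246.6 266. ]
side arms Y 20.8 -24.7 centre -1.92 back X mean -25.24 21 -> bore X 0.76 Z 2.9
side arms Y 21.9 -23.5 centre -0.81 back X mean -25.23 23 -> bore X 0.77 Z 3.0
top arms Y 13.7 -15.2 centre -0.75 back X mean -22.73 75 -> bore X 3.27 Z 3.9
top arms Y 14.1 -14.4 centre -0.16 back X mean -22.68 75 -> bore X 3.32 Z 3.9
```

In the tool's units: 4 mm is 0.08, 0.4 mm is 0.008.

>>> {"fn": "nudge_tcp", "kwargs": {"plan": [{"d":[0.004,0.008,0.08],"aperture":28.6},{"d":[0.004,0.008,0.08],"aperture":28.6},{"d":[0.004,0.008,0.08],"aperture":28.6},{"aperture":28.6}]}}

```text
clock: 16.45
eef_pos: [558.5, 246.3, 253.0]
tool_rot: [-3.051, 0.038, -2.875]
force: [0.1, 0.3, -1.8]
width: 28.7
gripper_force: 33.8
```

>>> {"fn": "nudge_tcp", "kwargs": {"plan": [{"d":[0.002,0.004,0.05],"aperture":28.6},{"d":[0.002,0.004,0.05],"aperture":28.6},{"d":[0.002,0.004,0.04],"aperture":28.6},{"aperture":28.6}]}}

```text
clock: 16.85
eef_pos: [558.8, 246.4, 246.5]
tool_rot: [-3.051, 0.039, -2.875]
force: [-0.3, 0.4, -1.9]
width: 28.9
gripper_force: 33.8
```

No contact yet. I lower it in small steps onto the bearing.

In the tool's units: 1.5 mm is 0.03, 0.1 mm is 0.002.

>>> {"fn": "nudge_tcp", "kwargs": {"plan": [{"d":[0,0.002,0.03],"aperture":28.6},{"aperture":28.6}]}}

```text
clock: 17.05
eef_pos: [559.0, 246.5, 245.3]
tool_rot: [-3.052, 0.04, -2.875]
force: [0.5, 0.1, -2.8]
width: 28.9
gripper_force: 33.8
```

>>> {"fn": "nudge_tcp", "kwargs": {"plan": [{"d":[0,0.002,0.02],"aperture":28.6},{"aperture":28.6}]}}

```text
clock: 17.25
eef_pos: [559.1, 246.5, 244.3]
tool_rot: [-3.052, 0.04, -2.875]
force: [0.0, 0.0, -2.0]
width: 28.6
gripper_force: 33.8
```

>>> {"fn": "nudge_tcp", "kwargs": {"plan": [{"d":[0,0.002,0.02],"aperture":28.6},{"aperture":28.6}]}}

```text
clock: 17.45
eef_pos: [559.3, 246.6, 243.5]
tool_rot: [-3.052, 0.04, -2.875]
force: [0.1, 0.4, -1.4]
width: 28.7
gripper_force: 33.9
```

>>> {"fn": "nudge_tcp", "kwargs": {"plan": [{"d":[0,0.002,0.014],"aperture":28.6},{"aperture":28.6}]}}

```text
clock: 17.65
eef_pos: [559.7, 246.7, 243.3]
tool_rot: [-3.052, 0.041, -2.875]
force: [0.3, 0.3, 1.6]
width: 28.8
gripper_force: 34.3
```

Run:
```python
from h import *
th=read_state()["tool_rot"][2]+np.pi; c,s=np.cos(th),np.sin(th)
for n,a in(("side",(550.5,239.6)),("top",(552.3,242.4))):
    im,D=cams.get_image(n); cv2.imwrite(f"pics/{n}_z.png",im); P=cloud(n,D); d=P[...,:2]-np.array(a); X=d@[c,s];Y=d@[-s,c]; r=np.hypot(X,Y)
    g=im.max(-1)<95
    v=(r>21)&(r<34)&g&(X<8)&(P[...,2]>125)&(P[...,2]<145); b=v&(X<-15)&(abs(Y)<8)
    print(n,"arm Y",[np.median(Y[v&(abs(X)<8)&(Y*k>0)]).round(1) for k in(1,-1)],"back X",X[b].mean().round(2),b.sum(),"z",np.percentile(P[v][:,2],[10,50,90]).round(1))
    w=(r>33)&(r<38)&(P[...,2]>120)&~g; print("  bearing z",np.median(P[w][:,2]).round(1))
a=cv2.imread("pics/side_z.png")[90:190,200:300]; b=cv2.imread("pics/top_z.png")[200:290,105:195]
cv2.imwrite("pics/c10.png",np.hstack([cv2.resize(x,(400,400),interpolation=2) for x in(a,b)]))
```

```text
side arm Y [np.float64(nan), np.float64(-26.9)] back X -25.88 15 z [132.5 135.2 137.1]
  bearing z 128.2
top arm Y [np.float64(27.7), np.float64(-28.0)] back X -25.45 46 z [131.2 136.6 138.7]
  bearing z 133.3
  return _methods._mean(a, axis=axis, dtype=dtype,
  ret = ret.dtype.type(ret / rcount)
```

View pics/c10.png

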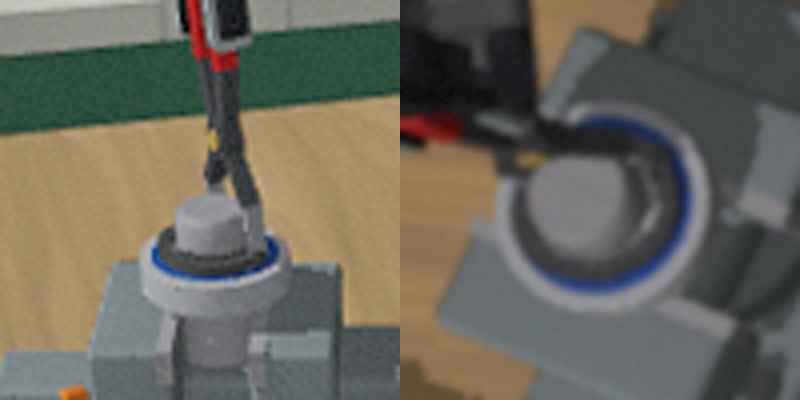

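The picture shows the ring lying flat around the axle on the bearing, centred inside the blue circle, with the pliers still squeezed at 34 N. I hand it in.

```bash
python3 -c "
from cell import ctrl; print(ctrl.finish_job())"
```

```text
the job is handed in; nothing more can be done
None
```

I handed the job in at about 18 s. The ring is spread on the squeezed pliers (34 N grip) and lies flat on the bearing, about centred on the axle at groove height by the last images; the hand-in returned no verdict.

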